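Blank off the media vessel: plug, both cam arms, vent, lock pin

ROBOT

A 6-joint arm with a two-finger parallel gripper is mounted at the origin on the work surface. World frame = base frame: x ahead of the robot, y to its left, z up, the work surface at z = 0. Lengths are in mm, angles in rad, forces in N, time in s.
With the tool pointing down it reaches from about 300 to 775 mm from the base axis. Payload 14.6 kg.
Tool frame: the origin (TCP) lies midway between the tips of the shut fingers; the grasp point (between the pads) lies 19 mm behind it; y points along the fingers, z is the direction in which the jaws open and shut, and the axes are right-handed (so a half turn about y gives the same grasp; the last joint's range is limited). The gripper opens to 94 mm and grips with 3 to 60 N. Pads are 16 mm wide; open, the fingers measure 119 mm over their backs; the gripper's body (75 mm by 177 mm) begins 78 mm behind the grasp point.
Start: joints at [-1.313, 0.3, 1.521, -0, 1.321, -0.067], TCP at [175.508, -521.235, 205.446] pointing down, gripper open.
Joint ranges: [-3.03, 3.03], [-0.79, 2.21], [0.23, 2.52], [-1.04, 4.18], [0, 3.07], [-2.55, 2.55]. Speed limits (rad/s): [2.22, 2.22, 2.57, 3.14, 3.14, 3.14].

INTERFACE

Orientations are given as [roll, pitch, yaw] about the fixed x, y, z axes, in that order (R = Rz(yaw) Ry(pitch) Rx(roll)).
In Python, from cell import manip gives the robot as it stands.
- The arm moves only by the tool play_rows, never from a script. Its argument "series" is a list of rows, each a list of 3 entries, a list of its own where there are three numbers: the shift along the tool's x, y, z in m, then the turn about the tool's y in rad, then the closure, from 0 (fully open) to 1 (shut). In form: [[[dx, dy, dz], twist, grip], ...]. A call has 1 to 20 rows; each row is the pose to reach, as a shift and turn from the pose measured when the call began, along the tool's axes at that moment; what a row does not reach only later rows make up. A row lasts 1/10 s, in which the tool goes at most 50 mm and 8.59 degrees, less where a joint would pass 70% of its speed; a pose out of reach is approached as far as the arm can. A call with a gripper value outside its range is refused whole. The fingers move at their own pace and stop on an object; "squeeze" is the grip in N (left out, the last holds). Time passes only in rows, so rows that repeat a pose let the fingers close. It gives the time, the measured TCP pose, the force and the opening at its end, in the units of the state.
- manip.read_state(): the state, without advancing time (a new reading comes with each control period).
- manip.camera(name): name is "side" or "top" or "wrist"; returns the picture (400x640x3 uint8, red, green, blue); there is no depth.
- manip.camera_params(name): a dict with "K" (3x3 intrinsics, pixels), "rvec" (rotation vector, rad) and "tvec" (3), from world to camera coordinates, as OpenCV has them. Camera axes: x right, y down, z forward; pixel columns grow to the right and rows downward; lengths in mm; the calibration is good to about 2 mm. A picture is of the moment at which its call begins: read the wrist's pose just before it. camera_params takes no time and is no camera call; for the wrist camera it gives the pose at the moment of the call.
- manip.sign_off(): hands the job in, once; it reports no verdict.
The state is a dict: "clock": time; "joints": joint angles; "qd": joint speeds; "effort": joint torques, N m; "eef_pos": TCP position; "eef_rot": TCP orientation; "wrist_force": force on the tool from outside, world axes, zero at the start; "moment": the same for the moment, N m; "finger_gap": finger opening in mm.
Only numpy, scipy, OpenCV 4.12 (cv2) and the standard library are available. Lean on these libraries where they do the work, as an engineer would, in place of code of your own. Each camera call takes 0.05 s, during which the arm holds its last target. There are 200 camera calls.

TASK

Close up and secure the small stainless media vessel: take the blue-knobbed plug from the steel tray (not the bigger brass adapter), set it upright and fully home in the coupler on the lid, then swing the two brass cam arms down together until both lie flat against the coupler, never letting one go home while the other is still well up. Then shut the vent valve by turning its red lever crosswise to its stop, and lock it: take the orange-headed pin from its parking boss on the lid and push it all the way down through the holes of the lever and of the plate under it. Let go of everything, and leave the other things in the tray and on the bench where they are.

Things in the scene. Friction and masses are not known exactly. Their poses are not given: they have to be found in the camera images.
- plug_center (a point): Blanking plug, loose, 44 mm tall, 0.16 kg, round about its upright z axis, standing on its foot. Point on its axis 22 mm above the foot. From the foot up: aluminium lip 32 mm across (bevelled foot, 25 mm), groove 26 mm across from 8 to 22 mm, collar 32 mm across to 28 mm, blue knob 30 mm across from 28 to 44 mm (grasp here). Home in the coupler, this point is 3 mm below the mouth.
- coupler_mouth (a point): Centre of the open top of the aluminium coupler on the vessel's lid, 200 mm above the bench. z up, y towards the left cam arm, x towards the vent valve. Bore 34.5 mm across, 25 mm deep to the gasket on which the plug's foot rests. Outside 44 mm across, with ears 21 mm wide (x) reaching 29.5 mm out on the +y and -y sides, where the arms pivot.
- vessel: Small stainless vessel with lid, 212 mm across, fixed to the bench. Origin under its middle, straight below the coupler's mouth, same axes. Lid 118 mm high at the middle, 104 mm at the rim. On its -x part stand a relief valve (140 mm high) and a gauge (160 mm high), 70 mm from the middle; the pin's parking boss (132 mm high) is at x 55, y -72 mm.
- cam_left (a joint): Angle of the left (+y) brass cam arm: 0 = straight down flat on the coupler (locked, stop), 1.57 = level outwards, up to 2.0. Pivot line along x, 25.5 mm out from the coupler's axis, 9.5 mm below the mouth. Strip 12 mm wide, 5.5 mm thick; ring 25 mm wide; 63 mm long; locked, its outer face is 32 mm from the axis. Stiff (0.09 N m), stays where left. Its cam enters the plug's groove as it closes.
- cam_right (a joint): The same for the right (-y) cam arm, mirrored: 0 = locked, straight down; 1.57 = level outwards towards -y; at most 2.0.
- cam_left_end (a point): Centre of the flat finger ring at the end of the left cam arm, 52 mm from its pivot.
- cam_right_end (a point): Centre of the flat finger ring at the end of the right cam arm, 52 mm from its pivot.
- vent (a joint): Angle of the red vent lever about its upright stem on the lid, 62 mm from the coupler's axis along the coupler's +x: 0 = open (pointing outwards along +x), 1.571 = shut (crosswise, pointing along the coupler's +y, at its stop; the hole in its tab is then over the lock hole). Shuts anticlockwise seen from above. Stiff (0.07 N m), stays where it is left.
- vent_grip (a point): Middle of the vent lever's red sleeve, 42 mm out from the stem, 163 mm above the bench; its x axis points along the lever to the tip. The sleeve is 38 mm long, 11 mm wide and high, ends 56 mm from the stem. A steel tab (157 to 161 mm high) juts from the lever's right side (-y), 9 to 31 mm out from the stem and to 31 mm sideways. The brass valve below reaches 35 mm out and 155 mm high.
- spare_center (a point): Bystander: brass hose-tail adapter of a bigger size, 53 mm across, 70 mm tall, standing in the tray; does not fit. Point at its middle.
- tray: Shallow steel tray, fixed, 250 mm (x) by 150 mm (y), walls 20 mm high, floor 4 mm thick. Origin under its middle. Plug and brass adapter stand in it 120 mm apart along x, either way round.
- bottle: Bystander: glass bottle with blue cap, 72 mm across, 150 mm tall, loose. Origin at its underside.
- rack: Bystander: small green rack of eight blue-capped tubes, 58 by 106 mm, 102 mm tall, loose. Origin at its underside.
- lock_hole (a point): Top of the 10 mm hole in the fixed steel locking plate on the vent valve, 154 mm above the bench, 82 mm along x and 20 mm along y from the coupler's axis. Upright through hole in a plate 4 mm thick, free below. The lever's tab, 4 mm thick with the same hole, passes 3 mm above it; with the lever shut the two holes are in line.
- pin_center (a point): Lock pin, loose, 47 mm tall, 40 g, upright, z up; point half-way up, 23.5 mm above its tip. Shank 7 mm across, 22 mm long, 3 mm tapered tip; collar 15 mm across; orange head 16 mm across, 22 mm high. At the start it stands in a round boss (hole 10 mm) on the lid, collar on the boss top. Home in the lock, the collar rests on the lever's tab, the point 8.5 mm above lock_hole.
There are look-alikes about, which are no part of the job. Of the things shaped like the part that bears plug_center, the aluminium one is meant.

How it is judged:
By the outcome, as a careful person would: the job done as asked, in the order asked, and still so for the second after the job is handed in, with the robot touching nothing.
It also fails if it takes over 70 s, if anything falls off the work surface, if the arm or the gripper's body presses on something with over 40 N, if the wrist force passes 120 N, or if a joint passes its speed limit or range.

## Working session

There is one attempt and no reset: what is moved stays moved. The work goes in short steps, Python scripts to look and compute and a tool call to move; the robot and the scene stay as the last step left them, time stands still between calls to the robot, and variables do not carry over. Pictures are saved under pics/ and viewed, about 8 in all and at most 12, crops included, and the job is handed in when it is done.

Besides the shell and the picture viewer there is one more tool, called after "Call:" by a JSON object that holds its "name" and its "arguments", one argument or row to a line. play_rows: Moves the arm, as the interface text tells. Its arguments: {"type":"object","properties":{"series":{"type":"array","items":{"type":"array"}},"squeeze":{"type":"number"}},"required":["series"]}

```bash
ls; mkdir -p pics
python3 - <<'E'
from cell import manip
import cv2,numpy as np
s=manip.read_state();print(s['clock'],s['eef_pos'],s['eef_rot'],s['finger_gap'])
for n in ['side','top','wrist']:
    p=manip.camera_params(n);im=manip.camera(n)
    np.save(f'pics/{n}0.npy',im);cv2.imwrite(f'pics/{n}0.png',im[...,::-1])
    R=cv2.Rodrigues(np.array(p['rvec']))[0];print(n,np.round(p['K'],1).tolist(),np.round(R,3).tolist(),(-R.T@np.array(p['tvec']).ravel()).round(1))
E
```

```text
pics
0.0 [ 175.44916542 -520.98595867  204.88303759] [-1.57196325e+00  2.19321884e-05 -2.81672568e+00] 94.43608817267877
side [[491.6, 0.0, 322.9], [0.0, 491.6, 198.3], [0.0, 0.0, 1.0]] [[-0.873, -0.487, 0.023], [-0.295, 0.489, -0.821], [0.388, -0.724, -0.571]] [  7.5 915.2 839.3]
top [[464.9, 0.0, 320.1], [0.0, 464.9, 192.5], [0.0, 0.0, 1.0]] [[0.014, -1.0, 0.015], [-0.988, -0.016, -0.151], [0.152, -0.013, -0.988]] [ 338.7   19.6 1422.4]
wrist [[293.2, 0.0, 319.1], [0.0, 293.2, 196.3], [0.0, 0.0, 1.0]] [[0.32, -0.947, -0.001], [-0.917, -0.31, 0.253], [-0.24, -0.08, -0.968]] [ 244.6 -497.9  384.1]
```

View pics/top0.png

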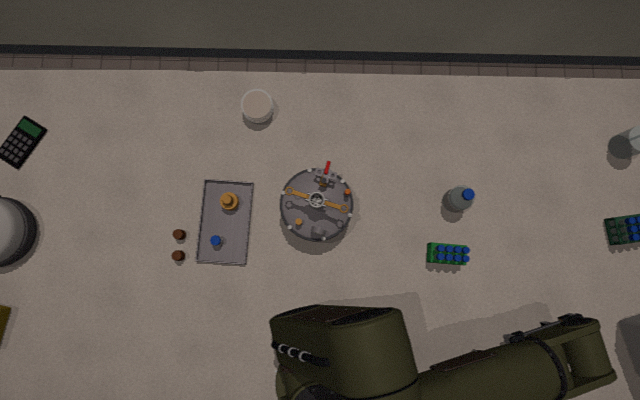

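View pics/side0.png

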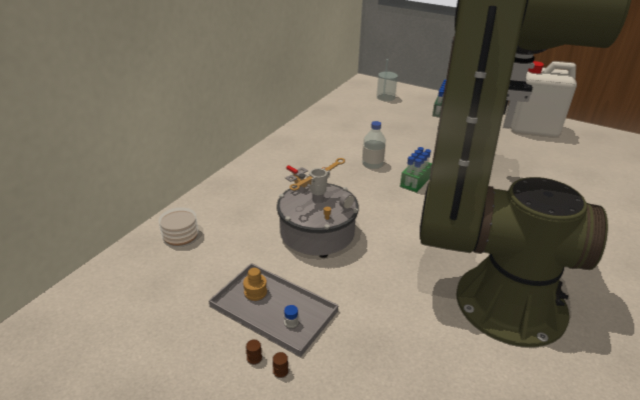

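```bash
cat > h.py <<'E'
from cell import manip
import cv2,numpy as np
from scipy.spatial.transform import Rotation as Ro
def cam(n,p=None):
    p=p or manip.camera_params(n);R=cv2.Rodrigues(np.array(p['rvec'],float))[0]
    return np.array(p['K']),R,-R.T@np.array(p['tvec'],float).ravel()
def ray(c,uv,z):
    K,R,o=c;d=R.T@np.linalg.solve(K,[uv[0],uv[1],1]);return o+d*(z-o[2])/d[2]
def proj(c,P):
    K,R,o=c;q=K@(R@(np.asarray(P,float)-o));return q[:2]/q[2]
def tri(c1,u1,c2,u2):
    A=[];b=[]
    for (K,R,o),u in((c1,u1),(c2,u2)):
        d=R.T@np.linalg.solve(K,[u[0],u[1],1]);d/=np.linalg.norm(d);M=np.eye(3)-np.outer(d,d);A.append(M);b.append(M@o)
    return np.linalg.lstsq(np.vstack(A),np.hstack(b),rcond=None)[0]
def blobs(im,lo,hi,box=None,amin=6):
    h=cv2.cvtColor(im,cv2.COLOR_RGB2HSV);m=cv2.inRange(h,np.array(lo),np.array(hi))
    if box: k=np.zeros_like(m);x0,y0,x1,y1=box;k[y0:y1,x0:x1]=1;m=m*k
    n,l,s,c=cv2.connectedComponentsWithStats(m)
    return [(c[i].round(1).tolist(),s[i].tolist()) for i in range(1,n) if s[i][4]>=amin]
def totool(dw):
    R=Ro.from_euler('xyz',manip.read_state()['eef_rot']).as_matrix();return R.T@np.asarray(dw)
E
python3 - <<'E'
from h import *
t=np.load('pics/top0.npy');s=np.load('pics/side0.npy')
for nm,im,bx in(('top',t,(190,140,370,270)),('side',s,(200,140,375,350))):
    print(nm)
    for k,lo,hi in(('blue',(105,150,60),(125,255,255)),('red',(0,190,90),(4,255,255)),('red2',(172,150,90),(180,255,255)),('or',(5,140,100),(25,255,255))):
        print(k,blobs(im,lo,hi,bx))
big=cv2.resize(t[155:255,190:365],None,fx=4.5,fy=4.5,interpolation=cv2.INTER_CUBIC);cv2.imwrite('pics/topc.png',big[...,::-1])
E
```

```text
top
blue [([215.0, 240.0], [211, 236, 9, 9, 69])]
red [([326.6, 167.4], [324, 161, 6, 13, 30])]
red2 []
or [([296.9, 192.9], [285, 187, 24, 11, 89]), ([347.2, 191.0], [345, 189, 5, 5, 23]), ([228.1, 199.4], [220, 192, 18, 17, 172]), ([335.8, 205.7], [325, 201, 23, 12, 90]), ([298.3, 221.4], [296, 219, 6, 6, 29])]
side
blue [([290.6, 311.6], [285, 305, 12, 14, 139])]
red [([291.6, 168.8], [288, 166, 9, 6, 21])]
red2 []
or [([332.2, 165.6], [326, 162, 14, 8, 36]), ([300.9, 182.1], [291, 177, 20, 13, 64]), ([326.8, 208.9], [324, 207, 7, 5, 27]), ([253.1, 281.6], [244, 268, 22, 31, 363])]
```

View pics/topc.png

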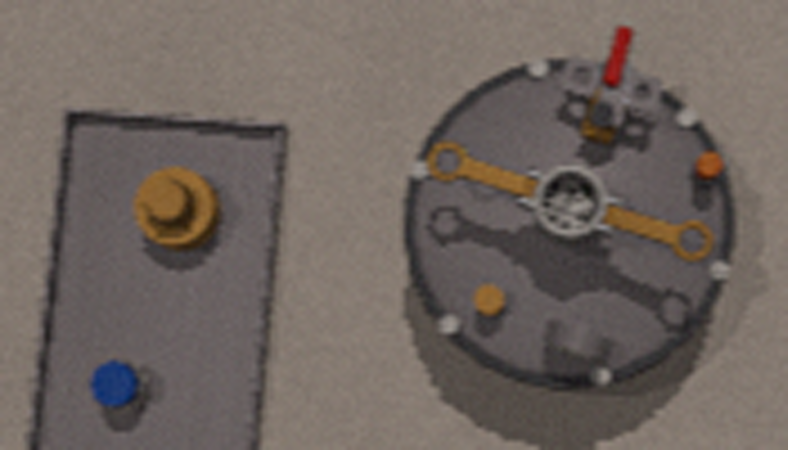

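Run:
```python
from h import *
c=cam('top');sd=cam('side')
M=ray(c,(316.4,199.7),200);L=ray(c,(326.6,167.4),168);P=ray(c,(347.2,191.0),157);B=ray(c,(215,240),48)
E1=ray(c,(190+447/4.5,155+160/4.5),195);E2=ray(c,(190+692/4.5,155+239/4.5),195)
print('mouth',M,'lever',L,'pin',P,'blue',B,tri(c,(215,240),sd,(290.6,311.6)))
for v in(L-M,P-M,E1-M,E2-M):print(np.hypot(*v[:2]),np.arctan2(v[1],v[0]))
print('expected pin ang',np.arctan2(-72,55),np.hypot(55,72),'cams +-1.571')
print('lever tri',tri(c,(326.6,167.4),sd,(291.6,168.8)))
print('wrist cam in tool', totool(cam('wrist')[2]-manip.read_state()['eef_pos']))
print('tool axes',Ro.from_euler('xyz',manip.read_state()['eef_rot']).as_matrix().round(3))
print(proj(sd,M))
```

```text
mouth [506.55554478  13.32002531 200.        ] lever [601.13600584 -13.58241295 168.        ] pin [538.0113776  -71.46334959 157.        ] blue [403.35311314 308.35275383  48.        ] [403.37590186 309.39973653  42.46344315]
98.3321147881231 -0.2771208749448695
90.43058154597418 -1.2155246603656429
76.53017254130889 1.249254821427719
76.0487004045878 -1.8469851710590355
expected pin ang -0.9184654254060052 90.60353193998566 cams +-1.571
lever tri [601.49016721 -13.56589645 166.7953003 ]
wrist cam in tool [-7.29517654e+01 -1.79169247e+02 -1.41480665e-02]
tool axes [[-0.948 -0.     0.319]
 [-0.319  0.001 -0.948]
 [-0.    -1.    -0.001]]
[318.33531697 172.60257072]
```

Call:
{"name": "play_rows", "arguments": {
  "series": [
    [[-0.363,-0.095,-0.217],0,0.3],
    [[-0.363,-0.095,-0.217],0,0.3],
    [[-0.363,-0.095,-0.217],0,0.3],
    [[-0.363,-0.095,-0.217],0,0.3],
    [[-0.363,-0.095,-0.217],0,0.3],
    [[-0.363,-0.095,-0.217],0,0.3],
    [[-0.363,-0.095,-0.217],0,0.3],
    [[-0.363,-0.095,-0.217],0,0.3],
    [[-0.487,-0.095,-0.491],0,0.3],
    [[-0.487,-0.095,-0.491],0,0.3],
    [[-0.487,-0.095,-0.491],0,0.3],
    [[-0.487,-0.095,-0.491],0,0.3],
    [[-0.487,-0.095,-0.491],0,0.3],
    [[-0.487,-0.095,-0.491],0,0.3],
    [[-0.487,-0.095,-0.491],0,0.3],
    [[-0.487,-0.095,-0.491],0,0.3],
    [[-0.487,-0.095,-0.491],0,0.3],
    [[-0.487,-0.095,-0.491],0,0.3],
    [[-0.487,-0.095,-0.491],0,0.3],
    [[-0.487,-0.095,-0.491],0,0.3]
  ]
}}

```text
clock: 2.15
eef_pos: [480.4, 98.8, 300.6]
eef_rot: [-1.572, 0.0, -2.818]
wrist_force: [-0.4, 0.4, 0.2]
finger_gap: 65.7
```

Run:
```python
from h import *
c=cam('wrist');im=manip.camera('wrist');np.save('pics/w1.npy',im);cv2.imwrite('pics/w1.png',im[...,::-1])
import pickle;pickle.dump(c,open('pics/w1.pkl','wb'))
for k,lo,hi in(('blue',(105,150,60),(125,255,255)),('red',(0,190,60),(4,255,255)),('or',(5,140,80),(25,255,255))): print(k,blobs(im,lo,hi,None,60))
print(proj(c,(506.5,13.3,200)),proj(c,(403,308,40)))
```

```text
blue [([171.1, 173.7], [161, 164, 21, 20, 324])]
red [([461.5, 112.8], [447, 96, 30, 35, 400])]
or [([212.9, 102.5], [193, 85, 43, 38, 1071]), ([430.9, 138.9], [419, 114, 32, 42, 244]), ([365.7, 163.3], [336, 138, 61, 51, 807]), ([477.8, 185.0], [468, 177, 19, 16, 178]), ([341.5, 212.6], [335, 205, 14, 15, 163]), ([443.7, 222.3], [424, 206, 43, 33, 458]), ([179.6, 321.2], [176, 301, 11, 40, 176]), ([459.1, 311.5], [456, 302, 7, 20, 77])]
[409.70519009 198.61222088] [172.63781096 173.85728307]
```

View pics/w1.png

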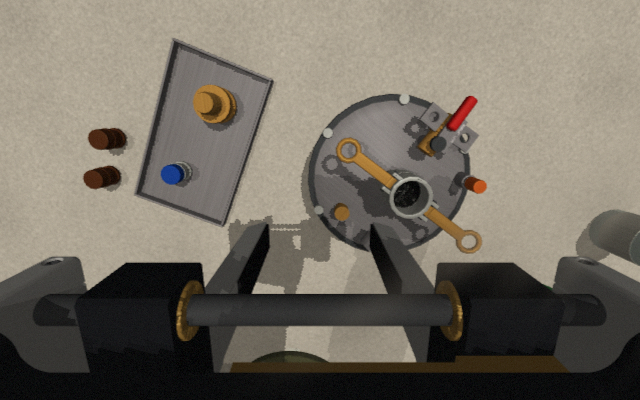

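Run:
```python
from h import *
import pickle
c=pickle.load(open('pics/w1.pkl','rb'));im=np.load('pics/w1.npy')
print('blue',ray(c,(171.1,173.7),46))
g=cv2.cvtColor(im,cv2.COLOR_RGB2HSV);m=((g[...,1]<60)&(g[...,2]>125)).astype(np.uint8)*255
k=np.zeros_like(m);cv2.circle(k,(411,197),27,255,-1);m&=k
x=cv2.findContours(m,cv2.RETR_EXTERNAL,cv2.CHAIN_APPROX_NONE)[0];x=max(x,key=cv2.contourArea);print(cv2.fitEllipse(cv2.convexHull(x)),cv2.minEnclosingCircle(x))
M=ray(c,cv2.minEnclosingCircle(x)[0],200);print('M',M)
for n,uv,z in(('lever',(461.5,112.8),165),('pin',(477.8,185),150),('camL',(348,151),191),('camR',(468.5,240.5),191),('h1',(433,116),154),('h2',(466,138),154)):
    p=ray(c,uv,z);v=p-M;print(n,p.round(1),np.hypot(*v[:2]).round(1),np.arctan2(v[1],v[0]).round(3))
cv2.imwrite('pics/w1c.png',cv2.resize(im[90:260,320:500],None,fx=4,fy=3.5*4/3.5,interpolation=cv2.INTER_CUBIC)[:600,:,::-1])
```

```text
blue [404.50043197 307.69458857  46.        ]
((412.0346984863281, 197.27505493164062), (41.94729995727539, 53.33806228637695), 138.66241455078125) ((411.0, 197.0), 26.925922393798828)
M [508.42722261  12.73624583 200.        ]
lever [602.8 -14.9 165. ] 98.4 -0.285
pin [538.7 -74.  150. ] 91.8 -1.235
camL [530.4  85.9 191. ] 76.4 1.279
camR [482.6 -67.2 191. ] 84.0 -1.884
h1 [592.    7.8 154. ] 83.7 -0.059
h2 [582.2 -35.9 154. ] 88.4 -0.583
```

View pics/w1c.png

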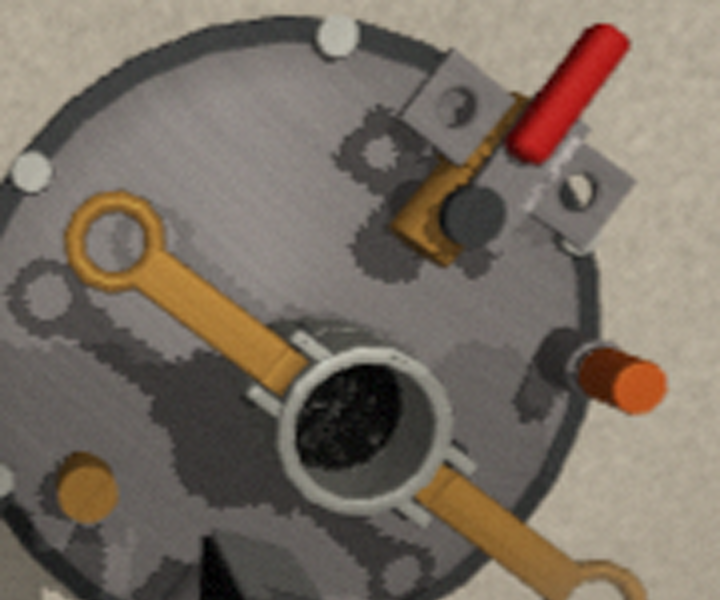

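Call:
{"name": "play_rows", "arguments": {
  "series": [
    [[0.006,0.18,-0.223],0,0.3],
    [[0.006,0.18,-0.223],0,0.3],
    [[0.006,0.18,-0.223],0,0.3],
    [[0.006,0.18,-0.223],0,0.3],
    [[0.006,0.18,-0.223],0,0.3],
    [[0.006,0.18,-0.223],0,0.3],
    [[0.006,0.18,-0.223],0,0.3],
    [[0.006,0.22,-0.223],0,0.3],
    [[0.006,0.25,-0.223],0,0.3],
    [[0.006,0.267,-0.223],0,0.3],
    [[0.006,0.267,-0.223],0,0.3],
    [[0.006,0.267,-0.223],0,0.3]
  ]
}}

```text
clock: 3.4
eef_pos: [404.5, 308.5, 34.8]
eef_rot: [-1.572, 0.001, -2.819]
wrist_force: [0.4, 0.1, -0.2]
finger_gap: 65.8
```

Run:
```python
from h import *
s=manip.read_state();c=cam('wrist');im=manip.camera('wrist')
b=blobs(im,(105,150,40),(125,255,255),None,60);print(b)
x,y,w,h,a=b[0][1]
for z in(48,44,40):
  p=ray(c,b[0][0],z);print(p.round(1),(totool(p-s['eef_pos'])).round(1))
cv2.imwrite('pics/w2.png',im[...,::-1]);print(s['eef_pos'])
```

```text
[([318.5, 240.3], [295, 215, 48, 51, 1889])]
[406.2 309.4  48. ] [ -1.9 -13.2  -0.4]
[404.5 308.9  44. ] [-0.2 -9.2 -0.4]
[402.9 308.4  40. ] [ 1.5 -5.2 -0.4]
[404.48992765 308.48779376  34.76930398]
```

Call:
{"name": "play_rows", "arguments": {
  "series": [
    [[0,0,0],0,1],
    [[0,0,0],0,1],
    [[0,0,0],0,1],
    [[0,0,0],0,1],
    [[0,0,0],0,1],
    [[0,0,0],0,1],
    [[0,-0.02,0],0,1],
    [[0,-0.06,0],0,1],
    [[0,-0.1,0],0,1],
    [[0,-0.15,0],0,1],
    [[0,-0.2,0],0,1],
    [[0,-0.25,0],0,1],
    [[0,-0.25,0],0,1],
    [[0,-0.25,0],0,1]
  ],
  "squeeze": 20
}}

```text
clock: 4.85
eef_pos: [404.2, 308.3, 285.2]
eef_rot: [-1.572, 0.003, -2.818]
wrist_force: [-0.1, 0.8, -1.9]
finger_gap: 29.2
```

Run:
```python
from h import *
s=manip.read_state();c=cam('wrist');im=manip.camera('wrist')
b=blobs(im,(105,150,40),(125,255,255),None,60);print(b)
print(s['eef_pos'],s['joints'],s['finger_gap'])
for dx in (0,):
  for z in(9,13):
    p=ray(c,b[0][0],s['eef_pos'][2]+z);print((totool(p-s['eef_pos'])).round(1))
t=totool(np.array([507.7,13,0])-s['eef_pos']);print('to mouth',t)
cv2.imwrite('pics/w3.png',im[...,::-1])
```

```text
[([319.0, 240.1], [295, 215, 48, 50, 1860])]
[404.23798057 308.26040013 285.21000349] [5.79088202e-01 1.53467798e-01 1.51551464e+00 6.63133658e-04
 1.46947085e+00 1.82668456e+00] 29.23121172732121
[-0.2 -9.  -0.1]
[ -1.9 -13.   -0.1]
to mouth [ -4.23348682 284.95358504 313.06767863]
```

Call:
{"name": "play_rows", "arguments": {
  "series": [
    [[-0.004,0,0.1],0.15,1],
    [[-0.004,0,0.15],0.3,1],
    [[-0.004,0,0.2],0.45,1],
    [[-0.004,0,0.25],0.62,1],
    [[-0.004,0.01,0.313],0.62,1],
    [[-0.004,0.03,0.313],0.62,1],
    [[-0.004,0.04,0.313],0.62,1],
    [[-0.004,0.045,0.313],0.62,1],
    [[-0.004,0.045,0.313],0.62,1],
    [[-0.004,0.045,0.313],0.62,1],
    [[-0.004,0.045,0.313],0.62,1]
  ]
}}

```text
clock: 6.0
eef_pos: [507.1, 13.6, 239.2]
eef_rot: [-1.572, 0.001, 2.846]
wrist_force: [0.2, -0.3, -1.2]
finger_gap: 29.3
```

Run:
```python
from h import *
s=manip.read_state();c=cam('wrist');im=manip.camera('wrist');t=manip.camera('top')
print(s['eef_pos'],s['eef_rot'],s['joints'][5],s['finger_gap'])
print('d to mouth',totool(np.array([507.7,13,205.8])-s['eef_pos']), proj(c,(507.7,13,200)))
v=np.vstack([im[150:350,180:500],cv2.resize(t[150:250,260:420],(320,200),interpolation=cv2.INTER_CUBIC)])
cv2.imwrite('pics/w4.png',cv2.resize(v,None,fx=1.5,fy=1.5,interpolation=cv2.INTER_CUBIC)[...,::-1])
```

```text
[507.10692134  13.58456864 239.23925419] [-1.57198462e+00  6.96734873e-04  2.84625790e+00] 1.8199790165013372 29.256338087953395
d to mouth [-0.71162909 33.43934317  0.42555439] [319.47522449 215.09578153]
```

View pics/w4.png

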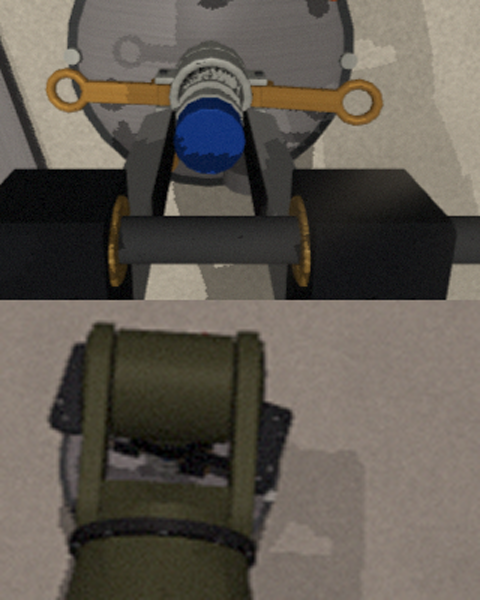

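Call:
{"name": "play_rows", "arguments": {
  "series": [
    [[-0.001,0.006,0],0,1],
    [[-0.001,0.01,0],0,1],
    [[-0.001,0.014,0],0,1],
    [[-0.001,0.018,0],0,1],
    [[-0.001,0.022,0],0,1],
    [[-0.001,0.026,0],0,1],
    [[-0.001,0.03,0],0,1],
    [[-0.001,0.033,0],0,1],
    [[-0.001,0.033,0],0,1]
  ]
}}

```text
clock: 7.0
eef_pos: [508.3, 13.0, 206.3]
eef_rot: [-1.572, 0.001, 2.846]
wrist_force: [0.7, -0.9, -1.4]
finger_gap: 29.0
```

Call:
{"name": "play_rows", "arguments": {
  "series": [
    [[0,0.001,0],0,1],
    [[0,0.0015,0],0,1],
    [[0,0.002,0],0,1],
    [[0,0.002,0],0,1]
  ]
}}

```text
clock: 7.4
eef_pos: [508.8, 13.0, 206.2]
eef_rot: [-1.573, 0.004, 2.846]
wrist_force: [-4.2, -0.1, 15.5]
finger_gap: 29.2
```

Call:
{"name": "play_rows", "arguments": {
  "series": [
    [[0,0,0],0,0.5],
    [[0,0,0],0,0.5],
    [[0,0,0],0,0.5],
    [[0,-0.02,0],0,0.5],
    [[0,-0.06,0],0,0.5],
    [[0,-0.08,0],0,0],
    [[0,-0.08,0],0,0],
    [[0,-0.08,0],0,0],
    [[0,-0.08,0],0,0]
  ]
}}

```text
clock: 8.3
eef_pos: [508.1, 12.9, 284.7]
eef_rot: [-1.572, 0.002, 2.846]
wrist_force: [0.1, -0.6, -1.3]
finger_gap: 75.6
```

Run:
```python
from h import *
s=manip.read_state();c=cam('wrist');im=manip.camera('wrist')
print(s['eef_pos'],s['eef_rot'],s['finger_gap'])
b=blobs(im,(105,150,40),(125,255,255),None,60);print(b)
p=ray(c,b[0][0],216);print(p,totool(p-s['eef_pos']))
o=blobs(im,(5,140,80),(25,255,255),None,60);print(o)
cv2.imwrite('pics/w5.png',im[...,::-1])
```

```text
[508.08069705  12.90210529 284.69174747] [-1.57203170e+00  1.93635782e-03  2.84592787e+00] 75.56219271945534
[([318.9, 205.5], [303, 188, 33, 35, 898]), ([635.3, 203.7], [630, 197, 10, 12, 78])]
[508.09176415  13.03465354 216.        ] [ 1.59949564e-01  6.86916778e+01 -4.09187687e-02]
[([316.8, 134.7], [312, 114, 18, 30, 118]), ([389.3, 138.9], [381, 132, 17, 16, 201]), ([262.2, 197.9], [228, 185, 69, 25, 822]), ([379.0, 201.9], [343, 191, 72, 25, 886]), ([162.9, 195.9], [151, 192, 24, 11, 75]), ([148.0, 213.2], [130, 196, 39, 34, 813]), ([293.5, 240.7], [287, 234, 14, 14, 159]), ([478.3, 316.1], [473, 292, 10, 48, 192]), ([158.6, 314.4], [156, 305, 7, 21, 82])]
```

View pics/w5.png

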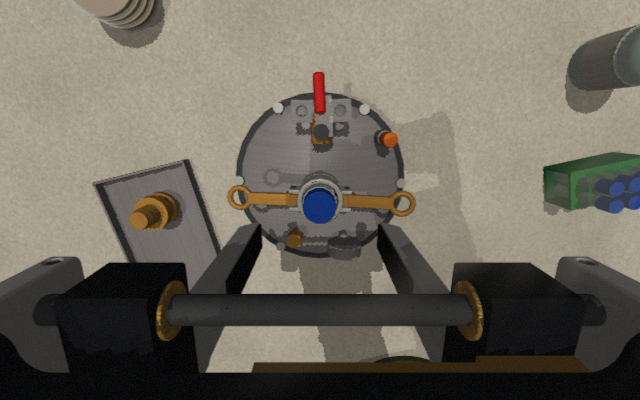

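Call:
{"name": "play_rows", "arguments": {
  "series": [
    [[0,0.04,0],0,0],
    [[0,0.07,0],0,0],
    [[0,0.08,0],0,0],
    [[0,0.085,0],0,0],
    [[0,0.09,0],0,0],
    [[0,0.095,0],0,0],
    [[0,0.1,0],0,0],
    [[0,0.105,0],0,0],
    [[0,0.11,0],0,0]
  ],
  "squeeze": 30
}}

```text
clock: 9.25
eef_pos: [509.6, 13.0, 176.7]
eef_rot: [-1.573, 0.006, 2.846]
wrist_force: [-0.9, -0.0, 7.5]
finger_gap: 94.1
```

Run:
```python
from h import *
s=manip.read_state();im=manip.camera('wrist')
print(s['eef_pos'],s['wrist_force'],s['moment'],s['finger_gap'])
cv2.imwrite('pics/w6.png',cv2.resize(im[100:330,120:520],None,fx=2,fy=2)[...,::-1])
```

```text
[509.62516571  13.0094106  176.74917472] [-0.87370604 -0.04787349  7.50058394] [ 0.03527733  0.04663545 -0.0079405 ] 94.09523408203188
```

View pics/w6.png

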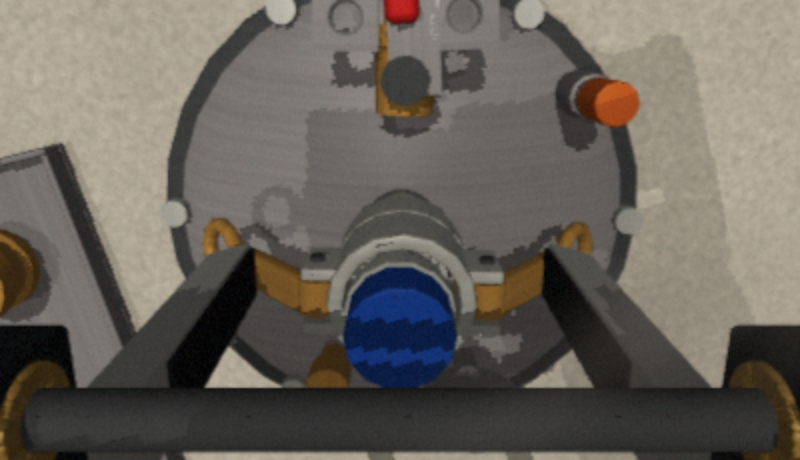

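Call:
{"name": "play_rows", "arguments": {
  "series": [
    [[0,0.006,0],0,0],
    [[0,0.012,0],0,0],
    [[0,0.018,0],0,0],
    [[0,0.024,0],0,0],
    [[0,0.03,0],0,0],
    [[0,0.032,0],0,0],
    [[0,0.032,0],0,0.15],
    [[0,0.032,0],0,0.25],
    [[0,0.032,0],0,0.5],
    [[0,0.032,0],0,0.7],
    [[0,0.032,0],0,0.7],
    [[0,0.032,0],0,0.7],
    [[0,0.032,0],0,0.7]
  ]
}}

```text
clock: 10.6
eef_pos: [509.2, 12.3, 143.6]
eef_rot: [-1.572, 0.005, 2.846]
wrist_force: [-1.8, -5.8, -3.6]
finger_gap: 63.4
```

Call:
{"name": "play_rows", "arguments": {
  "series": [
    [[0,0,0],0,0.7],
    [[0,0,0],0,0.7],
    [[0,0,0],0,0.7],
    [[0,0,0],0,0.15],
    [[0,0,0],0,0.15],
    [[0,0,0],0,0.15],
    [[0,-0.04,0],0,0.15],
    [[0,-0.08,0],0,0.15],
    [[0,-0.12,0],0,0.4],
    [[0,-0.14,0],0,0.7],
    [[0,-0.14,0],0,0.7],
    [[0,-0.14,0],0,0.7]
  ],
  "squeeze": 55
}}

```text
clock: 11.8
eef_pos: [508.4, 12.5, 283.1]
eef_rot: [-1.572, 0.004, 2.846]
wrist_force: [-0.3, -0.2, -0.3]
finger_gap: 51.5
```

Run:
```python
from h import *
s=manip.read_state();c=cam('wrist');im=manip.camera('wrist')
print(s['eef_pos'],s['eef_rot'],s['finger_gap'],s['joints'][5])
M=np.array([508.2,13,0]);R=Ro.from_euler('z',-.297).as_matrix()
print('red',blobs(im,(0,190,40),(4,255,255),None,60))
for n,v in(('grip',(107,0,163)),('sleevemid',(99,0,165)),('pin',(55,-72,150)),('lock',(82,20,154))):
    p=M+R@np.array(v,float);print(n,p.round(1),proj(c,p).round(1),totool(p-s['eef_pos']).round(1))
cv2.imwrite('pics/w7.png',cv2.resize(im[40:330,120:520],None,fx=2,fy=2)[...,::-1])
```

```text
[508.44616722  12.45854458 283.09237178] [-1.57158425  0.00434511  2.845815  ] 51.4970315097758 1.8192404870887833
red [([318.3, 93.1], [313, 73, 12, 41, 410])]
grip [610.5 -18.3 163. ] [318.8  84.1] [-106.2  120.4   -0.3]
sleevemid [602.9 -16.  165. ] [318.8  92.7] [-98.2 118.4  -0.3]
pin [539.7 -71.9 150. ] [387.4 138.5] [-54.1 133.2  71.7]
lock [592.5   8.1 154. ] [299.  111.4] [-81.2 129.4 -20.3]
```

View pics/w7.png

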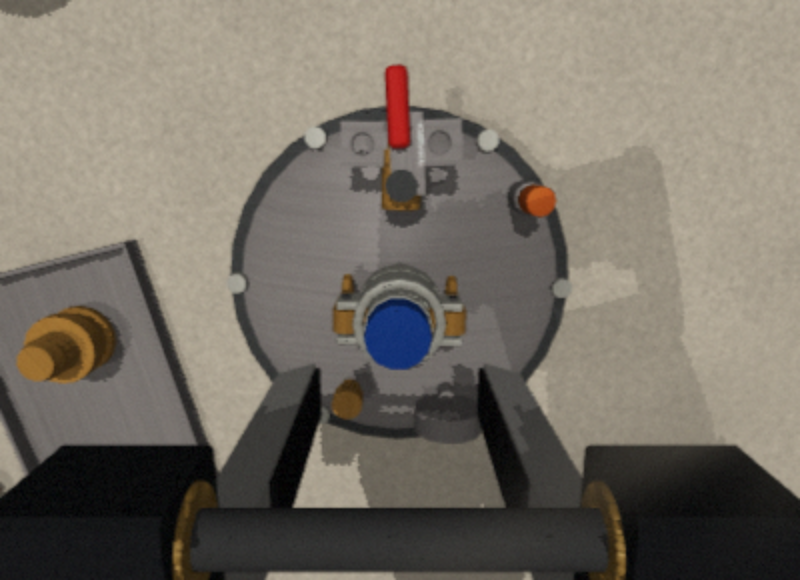

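Call:
{"name": "play_rows", "arguments": {
  "series": [
    [[-0.05,0,0],0,0.6],
    [[-0.1,0.01,0],0,0.6],
    [[-0.105,0.05,0],0,0.6],
    [[-0.105,0.08,0],0,0.6],
    [[-0.105,0.105,0],0,0.6],
    [[-0.105,0.12,0],0,0.6],
    [[-0.105,0.123,0],0,0.6],
    [[-0.105,0.123,0],0,0.6],
    [[-0.105,0.123,0],0,1],
    [[-0.105,0.123,0],0,1],
    [[-0.105,0.123,0],0,1],
    [[-0.105,0.123,0],0,1],
    [[-0.105,0.123,0],0,1],
    [[-0.105,0.123,0],0,1]
  ],
  "squeeze": 8
}}

```text
clock: 13.25
eef_pos: [609.3, -18.3, 160.3]
eef_rot: [-1.571, 0.004, 2.846]
wrist_force: [1.2, -0.6, 3.5]
finger_gap: 11.0
```

Call:
{"name": "play_rows", "arguments": {
  "series": [
    [[0.0004,0,-0.0057],-0.13,1],
    [[0.0015,0,-0.0113],-0.26,1],
    [[0.0033,0,-0.0167],-0.39,1],
    [[0.0058,0,-0.0218],-0.52,1],
    [[0.0089,0,-0.0265],-0.65,1],
    [[0.0127,0,-0.0308],-0.78,1],
    [[0.0169,0,-0.0346],-0.91,1],
    [[0.0216,0,-0.0378],-1.04,1],
    [[0.0267,0,-0.0403],-1.17,1],
    [[0.0321,0,-0.0422],-1.3,1],
    [[0.0377,0,-0.0434],-1.43,1],
    [[0.0438,0,-0.0438],-1.57,1],
    [[0.0455,0,-0.0438],-1.6,1],
    [[0.0455,0,-0.0438],-1.6,1],
    [[0.0455,0,-0.0438],-1.6,1]
  ]
}}

```text
clock: 14.75
eef_pos: [579.8, 35.8, 160.5]
eef_rot: [-1.563, -0.0, -1.838]
wrist_force: [9.9, -6.8, -2.1]
finger_gap: 10.9
```

Call:
{"name": "play_rows", "arguments": {
  "series": [
    [[0.0438,0,0],0,0.6]
  ]
}}

```text
clock: 14.85
eef_pos: [569.4, -3.0, 161.0]
eef_rot: [-1.561, 0.003, -1.834]
wrist_force: [-0.3, 7.7, 5.9]
finger_gap: 17.9
```

I sent a wrong row there: it slid the fingers about 39 mm along the lever. I'll go straight up and check that nothing shifted.

Call:
{"name": "play_rows", "arguments": {
  "series": [
    [[0,-0.003,0],0,0.6],
    [[0,-0.02,0],0,0.6],
    [[0,-0.05,0],0,0.6],
    [[0,-0.09,0],0,0.6],
    [[0.04,-0.11,0],0.15,0.6],
    [[0.055,-0.11,-0.01],0.3,0.6],
    [[0.075,-0.11,-0.01],0.45,0.6],
    [[0.075,-0.11,-0.01],0.6,0.6],
    [[0.075,-0.11,-0.01],0.75,0.6],
    [[0.075,-0.11,-0.01],0.9,0.6],
    [[0.075,-0.11,-0.01],1.05,0.6],
    [[0.075,-0.11,-0.01],1.2,0.6],
    [[0.075,-0.11,-0.01],1.35,0.6],
    [[0.075,-0.11,-0.01],1.5,0.6],
    [[0.075,-0.11,-0.01],1.6,0.6],
    [[0.075,-0.11,-0.01],1.6,0.6],
    [[0.075,-0.11,-0.01],1.6,0.6]
  ]
}}

```text
clock: 16.55
eef_pos: [539.2, -72.3, 270.6]
eef_rot: [-1.574, 0.009, 2.853]
wrist_force: [0.3, -0.3, 0.1]
finger_gap: 37.0
```

Run:
```python
from h import *
s=manip.read_state();c=cam('wrist');im=manip.camera('wrist')
print(s['eef_pos'],s['eef_rot'],s['finger_gap'],s['wrist_force'])
M=np.array([508.2,13,0]);R=Ro.from_euler('z',-.297).as_matrix()
rb=blobs(im,(0,190,40),(4,255,255),None,60);print('red',rb)
p=ray(c,rb[0][0],166);print('red vessel',R.T@(p-M))
ob=[b for b in blobs(im,(5,200,80),(14,255,255),None,60)];print(ob)
for b in ob:
  p=ray(c,b[0],152);print(p.round(1),(R.T@(p-M)).round(1),totool(p-s['eef_pos']).round(1))
cv2.imwrite('pics/w8.png',cv2.resize(im[40:330,120:520],None,fx=2,fy=2)[...,::-1])
```

```text
[539.24872754 -72.29613567 270.60263328] [-1.57431499  0.00920023  2.85263982] 37.02001963238216 [ 0.30945351 -0.25851485  0.08608724]
red [([211.2, 184.9], [192, 179, 39, 13, 401])]
red vessel [ 65.09333396  34.81347348 166.        ]
[([320.2, 193.1], [314, 185, 14, 17, 189])]
[538.7 -73.1 152. ] [ 54.4 -73.4 152. ] [  1.4 118.6   1.3]
```

View pics/w8.png

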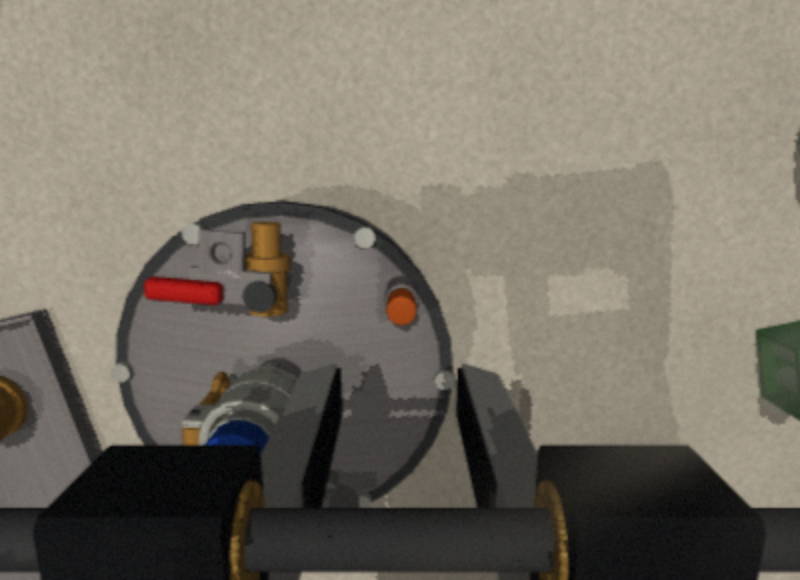

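Run:
```python
from h import *
M=np.array([508.2,13,0]);R=Ro.from_euler('z',-.297).as_matrix()
im=cv2.imread('pics/w8.png')[...,::-1];im=cv2.resize(im,(400,290),interpolation=cv2.INTER_AREA)
c=cam('wrist')
def ang(im,c,off):
    h=cv2.cvtColor(np.ascontiguousarray(im),cv2.COLOR_RGB2HSV);m=cv2.inRange(h,(0,190,40),(4,255,255))
    ys,xs=np.nonzero(m);P=np.array([ray(c,(x+off[0],y+off[1]),165) for x,y in zip(xs,ys)]);V=(P-M)@R
    vx,vy,x0,y0=cv2.fitLine(V[:,:2].astype(np.float32),cv2.DIST_L2,0,.01,.01).ravel();print('dir',np.arctan2(vy,vx),'mid',V.mean(0),'ang stem->mid',np.arctan2(V[:,1].mean(),V[:,0].mean()-62))
ang(im,c,(120,40))
# reference: lever open, first wrist pic
import pickle
ang(np.load('pics/w1.npy'),pickle.load(open('pics/w1.pkl','rb')),(0,0))
# lock hole prediction
for z in(154,161):
  p=M+R@np.array([82,20,z]);u=proj(c,p);print('hole px crop',((u-[120,40])*2).round(1))
p=M+R@np.array([62,0,165]);print('stem',((proj(c,p)-[120,40])*2).round(1))
```

```text
dir 1.4893384 mid [ 64.87401161  34.80628897 165.        ] ang stem->mid 1.4884116041430637
dir 0.041581314 mid [ 98.57569395   1.01222011 165.        ] ang stem->mid 0.02766760384585495
hole px crop [217.  252.7]
hole px crop [212.8 254.8]
stem [253.1 296.2]
```

Run:
```python
import cv2
im=cv2.imread('pics/w8.png');cv2.imwrite('pics/w8c.png',cv2.resize(im[215:325,130:300],None,fx=4.5,fy=4.5,interpolation=cv2.INTER_CUBIC))
```

```text
(no output)
```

View pics/w8c.png

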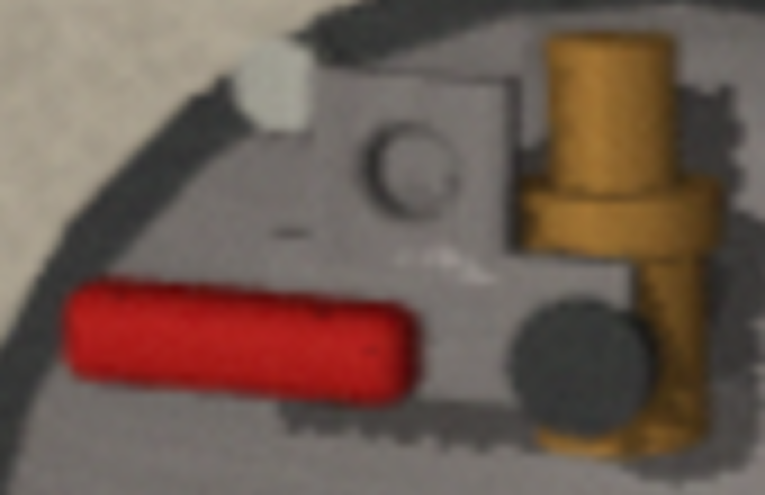

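Call:
{"name": "play_rows", "arguments": {
  "series": [
    [[-0.035,0,-0.04],0,1],
    [[-0.035,0,-0.08],0,1],
    [[-0.035,0,-0.12],0,1],
    [[-0.035,0.01,-0.12],0,1],
    [[-0.035,0.05,-0.12],0,1],
    [[-0.035,0.09,-0.12],0,1],
    [[-0.035,0.11,-0.12],0,1],
    [[-0.035,0.11,-0.12],0,1],
    [[-0.031,0.11,-0.12],0,1],
    [[-0.027,0.11,-0.12],0,1],
    [[-0.024,0.11,-0.12],0,1],
    [[-0.021,0.11,-0.12],0,1],
    [[-0.019,0.11,-0.12],0,1],
    [[-0.019,0.11,-0.12],0,1]
  ],
  "squeeze": 15
}}

```text
clock: 18.0
eef_pos: [595.3, 36.7, 163.1]
eef_rot: [-1.576, 0.018, 2.852]
wrist_force: [19.1, -2.3, -2.5]
finger_gap: 0.3
```

Run:
```python
from h import *
s=manip.read_state();M=np.array([508.2,13,0]);R=Ro.from_euler('z',-.297).as_matrix()
print(R.T@(np.array(s['eef_pos'])-M),s['eef_rot'],R.T@np.array(s['wrist_force']),s['finger_gap'])
```

```text
[ 76.31336683  48.18298025 163.06516256] [-1.57598996  0.0180531   2.85223926] [18.89493712  3.42947221 -2.45187757] 0.27015040544720204
```

Call:
{"name": "play_rows", "arguments": {
  "series": [
    [[-0.012,0,0],0,1],
    [[-0.012,-0.03,0],0,1],
    [[-0.012,-0.08,0],0,1],
    [[-0.012,-0.11,0],0,0.5],
    [[0.02,-0.11,0.04],0,0.5],
    [[0.021,-0.11,0.09],0,0.5],
    [[0.021,-0.11,0.121],0,0.5],
    [[0.021,-0.11,0.121],0,0.5],
    [[0.021,-0.11,0.121],0,0.5]
  ]
}}

```text
clock: 18.9
eef_pos: [538.4, -73.4, 272.6]
eef_rot: [-1.576, 0.019, 2.851]
wrist_force: [1.0, 0.4, 0.0]
finger_gap: 44.3
```

Run:
```python
from h import *
s=manip.read_state();c=cam('wrist');im=manip.camera('wrist')
print(s['eef_pos'],s['eef_rot'],s['finger_gap'],s['joints'][5])
M=np.array([508.2,13,0]);R=Ro.from_euler('z',-.297).as_matrix()
h=cv2.cvtColor(im,cv2.COLOR_RGB2HSV);m=cv2.inRange(h,(0,190,40),(4,255,255));ys,xs=np.nonzero(m)
V=(np.array([ray(c,(x,y),165) for x,y in zip(xs,ys)])-M)@R
vx,vy,_,_=cv2.fitLine(V[:,:2].astype(np.float32),cv2.DIST_L2,0,.01,.01).ravel();print('dir',np.arctan2(vy,vx),V.mean(0))
ob=blobs(im,(5,200,80),(14,255,255),None,60);print(ob)
for z in (157,150):
  p=ray(c,ob[0][0],z);print(p.round(1),(R.T@(p-M)).round(1),totool(p-s['eef_pos']).round(1))
cv2.imwrite('pics/w9.png',im[...,::-1])
```

```text
[538.44239    -73.42788606 272.59386179] [-1.57617483  0.01884923  2.8510979 ] 44.284427731955574 1.655972779583839
dir -1.5702795 [ 62.2642949   35.00310289 165.        ]
[([319.2, 193.4], [313, 185, 14, 17, 188])]
[539.7 -73.4 157. ] [ 55.5 -73.4 157. ] [  0.9 115.6   0.3]
[538.2 -73.  150. ] [ 53.8 -73.4 150. ] [  2.6 122.6   0.3]
```

Run:
```python
from h import *
s=manip.read_state()
print(totool(np.array([538.9,-73,139])-s['eef_pos']).round(1),Ro.from_euler('xyz',s['eef_rot']).as_matrix().round(3))
```

```text
[  2.1 133.3   0.8] [[-0.958  0.019 -0.285]
 [ 0.285 -0.    -0.958]
 [-0.018 -1.    -0.005]]
```

Call:
{"name": "play_rows", "arguments": {
  "series": [
    [[0.002,0.04,0.001],0,0.5],
    [[0.002,0.08,0.001],0,0.5],
    [[0.002,0.11,0.001],0,0.5],
    [[0.002,0.125,0.001],0,0.5],
    [[0.002,0.133,0.001],0,0.5],
    [[0.002,0.133,0.001],0,0.5],
    [[0.002,0.133,0.001],0,1],
    [[0.002,0.133,0.001],0,1],
    [[0.002,0.133,0.001],0,1],
    [[0.002,0.133,0.001],0,1],
    [[0.002,0.133,0.001],0,1],
    [[0.002,0.133,0.001],0,1]
  ],
  "squeeze": 15
}}

```text
clock: 20.15
eef_pos: [539.2, -73.3, 139.7]
eef_rot: [-1.576, 0.019, 2.852]
wrist_force: [-0.1, -1.4, 2.6]
finger_gap: 15.3
```

Call:
{"name": "play_rows", "arguments": {
  "series": [
    [[0,-0.02,0],0,1],
    [[0,-0.05,0],0,1],
    [[0,-0.08,0],0,1],
    [[0,-0.08,0],0,1],
    [[0,-0.08,0],0,1]
  ]
}}

```text
clock: 20.65
eef_pos: [537.5, -73.2, 219.6]
eef_rot: [-1.576, 0.02, 2.852]
wrist_force: [0.3, 0.7, -1.4]
finger_gap: 15.5
```

Run:
```python
from h import *
s=manip.read_state();c=cam('wrist');im=manip.camera('wrist')
print(s['eef_pos'],s['eef_rot'],s['finger_gap'])
ob=blobs(im,(5,190,60),(15,255,255),None,60);print(ob)
# top edge of head = 17.3 above TCP
for u in ob:
  p=ray(c,(u[0][0],u[0][1]),s['eef_pos'][2]+17);print(totool(p-s['eef_pos']).round(1))
print(totool(np.array([592.4,8,192])-s['eef_pos']).round(1))
cv2.imwrite('pics/w10.png',im[...,::-1])
```

```text
[537.54711095 -73.2297637  219.62443846] [-1.57626375  0.01954396  2.85214098] 15.54029210539621
[([319.3, 241.5], [307, 225, 26, 34, 688])]
[ -2.7 -17.    0.2]
[-28.9  28.6 -93.4]
```

Run:
```python
from h import *
s=manip.read_state();c=cam('wrist')
for x in(-3,-1.5,0,1.5,3):
  Rm=Ro.from_euler('xyz',s['eef_rot']).as_matrix();T=np.array(s['eef_pos'])
  rows=[]
  for y in (-17.5,3):
    e=[proj(c,T+Rm@np.array([x+8*np.cos(a),y,8*np.sin(a)])) for a in np.linspace(0,6.28,40)];e=np.array(e);rows.append((e[:,1].min().round(1),e[:,1].max().round(1)))
  print(x,rows)
```

```text
-3 [(np.float64(228.9), np.float64(253.9)), (np.float64(217.6), np.float64(240.3))]
-1.5 [(np.float64(231.3), np.float64(256.2)), (np.float64(219.8), np.float64(242.4))]
0 [(np.float64(233.7), np.float64(258.4)), (np.float64(221.9), np.float64(244.4))]
1.5 [(np.float64(236.0), np.float64(260.7)), (np.float64(224.1), np.float64(246.5))]
3 [(np.float64(238.4), np.float64(263.0)), (np.float64(226.2), np.float64(248.6))]
```

Call:
{"name": "play_rows", "arguments": {
  "series": [
    [[-0.029,0,-0.04],0,1],
    [[-0.029,0,-0.07],0,1],
    [[-0.029,0.005,-0.0935],0,1],
    [[-0.029,0.015,-0.0935],0,1],
    [[-0.029,0.015,-0.0935],0,1],
    [[-0.029,0.015,-0.0935],0,1]
  ]
}}

```text
clock: 21.3
eef_pos: [591.5, 7.4, 204.1]
eef_rot: [-1.576, 0.016, 2.851]
wrist_force: [-0.1, -0.2, -0.9]
finger_gap: 16.0
```

Run:
```python
from h import *
s=manip.read_state();c=cam('wrist');im=manip.camera('wrist')
print(s['eef_pos'],s['eef_rot'])
M=np.array([508.2,13,0]);R=Ro.from_euler('z',-.297).as_matrix()
for z in(200,190,180,168.5):print(totool(M+R@np.array([82,20,z])-s['eef_pos']).round(1))
print(proj(c,M+R@np.array([82,20,161])),proj(c,M+R@np.array([62,0,165])))
cv2.imwrite('pics/w11.png',cv2.resize(im[130:310,220:420],None,fx=3,fy=3,interpolation=cv2.INTER_CUBIC)[...,::-1])
```

```text
[591.52508665   7.35013087 204.06276479] [-1.57560022  0.01648091  2.85143014]
[-0.6  4.1 -1. ]
[-0.4 14.1 -0.9]
[-0.3 24.1 -0.9]
[-0.1 35.6 -0.8]
[317.94706385 214.45767147] [342.76845531 240.11127083]
```

View pics/w11.png

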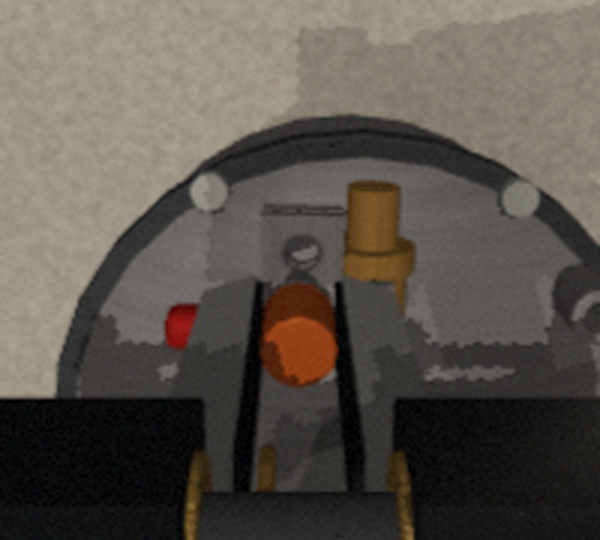

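Call:
{"name": "play_rows", "arguments": {
  "series": [
    [[-0.001,0,0.001],0,1],
    [[-0.001,0.006,0.001],0,1],
    [[-0.001,0.011,0.001],0,1],
    [[-0.001,0.014,0.001],0,1],
    [[-0.001,0.017,0.001],0,1],
    [[-0.001,0.019,0.001],0,1],
    [[-0.001,0.019,0.001],0,1]
  ]
}}

```text
clock: 22.05
eef_pos: [592.7, 6.0, 185.4]
eef_rot: [-1.576, 0.017, 2.851]
wrist_force: [-0.5, -0.7, -0.6]
finger_gap: 15.4
```

Call:
{"name": "play_rows", "arguments": {
  "series": [
    [[0,0.003,0],0,1],
    [[0,0.006,0],0,1],
    [[0,0.009,0],0,1],
    [[0,0.012,0],0,1],
    [[0,0.015,0],0,1],
    [[0,0.017,0],0,1],
    [[0,0.018,0],0,1],
    [[0,0.018,0],0,1]
  ]
}}

```text
clock: 22.85
eef_pos: [593.2, 6.0, 168.5]
eef_rot: [-1.576, 0.018, 2.851]
wrist_force: [-4.2, 0.1, 7.9]
finger_gap: 15.6
```

Call:
{"name": "play_rows", "arguments": {
  "series": [
    [[0,0,0],0,0.7],
    [[0,0,0],0,0.7],
    [[0,0,0],0,0.7],
    [[0,-0.01,0],0,0.7],
    [[0,-0.04,0],0,0.7],
    [[0,-0.09,0],0,0.6],
    [[0.04,-0.14,0],0,0.5],
    [[0.08,-0.16,0],0,0.5],
    [[0.11,-0.16,0],0,0.5],
    [[0.11,-0.16,0],0,0.5]
  ]
}}

```text
clock: 23.85
eef_pos: [482.5, 38.5, 329.3]
eef_rot: [-1.577, 0.022, 2.852]
wrist_force: [0.2, -0.5, -0.7]
finger_gap: 47.0
```

Run:
```python
from h import *
s=manip.read_state();c=cam('wrist');im=manip.camera('wrist')
print(s['eef_pos'],s['eef_rot'],s['wrist_force'],s['finger_gap'])
M=np.array([508.2,13,0]);R=Ro.from_euler('z',-.297).as_matrix()
h=cv2.cvtColor(im,cv2.COLOR_RGB2HSV);m=cv2.inRange(h,(0,190,40),(4,255,255));ys,xs=np.nonzero(m)
V=(np.array([ray(c,(x,y),165) for x,y in zip(xs,ys)])-M)@R
vx,vy,_,_=cv2.fitLine(V[:,:2].astype(np.float32),cv2.DIST_L2,0,.01,.01).ravel();print('lever',np.arctan2(vy,vx),V.mean(0))
for b in blobs(im,(5,190,60),(14,255,255),None,60):print('or',b,(R.T@(ray(c,b[0],182)-M)).round(1))
for b in blobs(im,(105,150,40),(125,255,255),None,300):print('blue',b[0],(R.T@(ray(c,b[0],216)-M)).round(1))
for z in (186,201):print('pin top px if z',z,proj(c,M+R@np.array([82,20,z])))
cv2.imwrite('pics/w12.png',cv2.resize(im[40:330,120:520],None,fx=2,fy=2)[...,::-1])
sd=manip.camera('side');S=cam('side');
for b in blobs(sd,(5,190,60),(14,255,255),(230,120,400,260),4):print('side or',b)
for z in(175,190):print(z,proj(S,M+R@np.array([82,20,z])))
```

```text
[482.4748903   38.48784421 329.26804644] [-1.57742079  0.02225305  2.85237051] [ 0.18982482 -0.49482179 -0.72556185] 46.95297212240627
lever 1.5493755 [ 62.10734173  35.40556811 165.        ]
or ([319.6, 83.4], [313, 75, 14, 17, 183]) [ 81.2  18.1 182. ]
blue [336.6, 165.4] [-9.00e-01  1.00e-01  2.16e+02]
pin top px if z 186 [317.73725003  82.01671927]
pin top px if z 201 [317.57507688  79.77299374]
side or ([290.8, 168.8], [290, 167, 3, 5, 13])
175 [290.07935049 170.79404859]
190 [289.99187708 165.77918588]
```

Run:
```python
from h import *
c=cam('wrist');M=np.array([508.2,13,0]);R=Ro.from_euler('z',-.297).as_matrix()
im=manip.camera('wrist')
for b in blobs(im,(10,120,50),(25,255,255),(250,100,430,230),20):print(b,(R.T@(ray(c,b[0],180)-M)).round(0))
s=manip.read_state();print(np.abs(s['qd']).max(),s['wrist_force'])
print(manip.sign_off())
```

```text
([335.4, 115.2], [327, 109, 18, 10, 105]) [ 51.   0. 180.]
([311.1, 163.8], [307, 158, 10, 12, 100]) [ -2.  27. 180.]
([360.9, 164.8], [357, 160, 9, 11, 92]) [ -2. -29. 180.]
([309.4, 208.2], [303, 200, 14, 16, 173]) [-53.  28. 180.]
0.03072393006238517 [-0.2136311   0.24017895  0.38728316]
the job is handed in; nothing more can be done
None
```

The job is done and handed in at about 24 s of robot time, but I made one wrong move along the way and had to correct it.

**What I did:**
- **Plug:** it is in the coupler. It bottomed on the gasket with a 15.5 N reaction at the expected height.
- **Cam arms:** I pushed both down together with the open fingers, then squeezed them home.
- **Vent lever:** I turned it to its stop.
- **Pin:** it went through the lever and the plate until the collar bore on the tab, with about 8 N at TCP height 168.5 mm (168.7 mm expected).

**The wrong move:** after shutting the lever I sent a row that slid the fingers about 39 mm along it. That turned the lever back by about 0.08 rad. I pushed it to its stop again, with 19 N and a measured angle of 1.570, before placing the pin.

**Last checks:**
- **Cam arms:** the jaws closed to 63.4 mm, against 64 mm across the locked arms. Both arms still showed at the coupler at the end, 27 and 29 mm either side of its axis.
- **Plug:** it sits within 1 mm of the coupler's axis.
- **Lever:** the last picture gave 1.549, slightly below the earlier 1.570 and within measuring noise.
- **Pin:** it appears within 2 mm of the lock hole, and the side camera puts its head at the seated height.
- **Robot:** the gripper is open and clear, with about 0.5 N at the wrist.

I could not view the final picture because the 12-view limit was used up, so these last checks are numeric only. I did not re-measure the things in the tray and on the bench, but no move brought the arm close to them.

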